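# Find the flush release on the label printer and pop its cover

## Robot

A 6-joint arm with a two-finger parallel gripper is mounted at the origin on the work surface. World frame = base frame: x ahead of the robot, y to its left, z up, the work surface at z = 0. Lengths are in mm, angles in degrees, forces in N, time in s.
With the tool pointing down it reaches from about 350 to 850 mm from the base axis. Payload 8.1 kg.
Tool frame: the origin (TCP) lies on the centre line of the jaws, within the pads' length; the fingertips stand 11 mm ahead of it and the grasp point (between the pads) lies 8 mm behind it; z points along the fingers, y is the direction in which the jaws open and shut (so a half turn about z gives the same grasp; the last joint's range is limited). The gripper opens to 85 mm and grips with 20 to 120 N. Pads are 22 mm wide; open, the fingers measure 114 mm over their backs; the gripper's body (76 mm by 85 mm) begins 54 mm behind the grasp point. The pads swing forward as they close: fully open they stand 13 mm farther back than shut.
Start: joints at [-78.518, 7.471, 85.268, -0, 87.261, -4.893], TCP at [169.175, -575.661, 242.292] pointing down, gripper open.
Joint ranges: [-169.43, 169.43], [-51.17, 129.36], [1.28, 143.12], [-76.62, 256.62], [0, 156.53], [-152.29, 152.29]. Speed limits (degrees/s): [136.94, 136.94, 159.86, 180, 180, 180].

## Interface

Orientations are given as [roll, pitch, yaw] about the fixed x, y, z axes, in that order (R = Rz(yaw) Ry(pitch) Rx(roll)).
In Python, from bench import telemetry, viewer, r gives the robot as it stands.
- The arm moves only by the shell command python3 -m inch 'ROWS' [FORCE]. ROWS is JSON, a list of rows, each a list of 3 entries, a list of its own where there are three numbers: the shift along the tool's x, y, z in cm, then the turn, a rotation vector about the tool's x, y, z in rad, then the opening, from 0 (shut) to 1 (fully open). A call has 1 to 20 rows; each row is the pose to reach, as a shift and turn from the pose commanded when the call began, along the tool's axes at that moment; what a row does not reach only later rows make up. A row lasts 1/10 s, in which the tool goes at most 50 mm and 8.59 degrees, less where a joint would pass 70% of its speed; a pose out of reach is approached as far as the arm can. A call with a gripper value outside its range is refused whole. The fingers move at their own pace and stop on an object; FORCE is the grip in N (left out, the last holds). Time passes only in rows, so rows that repeat a pose let the fingers close. It gives the time, the measured TCP pose, the force and the opening at its end, in the units of the state.
- telemetry.sense(): the state, without advancing time (a new reading comes with each control period).
- viewer.snapshot(name): name is "side" or "top" or "wrist"; returns the picture (480x640x3 uint8, red, green, blue); there is no depth.
- viewer.camera_model(name): a dict with "fx", "fy", "cx", "cy" (pixels), "dist" ([k1, k2, p1, p2, k3] as OpenCV has them; the pictures are not rectified), "cam_to_world" (4x4, takes a point from camera to world coordinates); the wrist camera has in their place "mount" (4x4, takes a point from camera to tool coordinates, whose origin is the TCP and whose axes are the flange's). Camera axes: x right, y down, z forward; pixel columns grow to the right and rows downward; lengths in mm; the calibration is good to about 2 mm. A picture is of the moment at which its call begins: read the wrist's pose just before it. camera_model takes no time and is no camera call.
- r.hand_in(): hands the job in, once; it reports no verdict.
The state is a dict: "time": time; "joint_pos": joint angles; "qd": joint speeds; "joint_efforts": joint torques, N m; "tool_pos": TCP position; "tcp_rot": TCP orientation; "ft_force": force on the tool from outside, world axes, zero at the start; "wrist_torque": the same for the moment, N m; "finger_gap": finger opening in mm.
Only numpy, scipy, OpenCV 4.12 (cv2) and the standard library are available. Lean on these libraries where they do the work, as an engineer would, in place of code of your own. Each camera call takes 0.05 s, during which the arm holds its last target.

## Task

The stores label printer needs a new roll, so its cover has to be opened. Put the fingertips on the plain strip along the top front of the printer, at either end of it, feel along the strip for the flush release button, and press the button in until the cover springs ajar. Then take your hand away, leaving the cover ajar as it sprang and the other things on the bench where they are.

Things in the scene. Friction and masses are not known exactly. Their poses are not given: they have to be found in the camera images.
- printer: Grey desktop label printer, fixed, 290 mm deep (x), 326 wide (y), 165 high. Origin: centre of its underside, on the bench; z up, x from its front (label slot, facing the robot) to its back. Its top is level at 165 mm: at the front a flat strip, x = -139 to -63, y = -155 to 155 mm; behind it the cover with a clear window. The release button is in the strip, somewhere on its centre line x = -100 mm.
- strip_mid (a point): Middle of the strip on its surface (printer x = -100, y = 0, z = 165 mm), axes as the printer's; NOT where the button is. The button's centre is anywhere within 40 mm of here along y and no reading tells where: find it by touch (closed fingertips fit into its opening and sink 2.5 mm) or by the thin slit round it. The rest of the strip is solid; beyond 75 mm either side it is always plain.
- release (a joint): Travel of the release button, m: a rectangular plate 40 mm (x) by 54 mm (y) of the same grey plastic, unmarked, with a slit 1.5 to 3.5 mm wide round it. 0 = at rest, its face 2.5 mm below the strip; 0.006 = fully in, 8 mm below. Pressed straight down it takes 2 N to start and about 8 N fully in; the catch lets go at about 0.0045. It springs back up when let go.
- cover (a joint): Opening angle of the cover, rad: 0 = shut, held by the catch. Hinged along the printer's back edge, its front edge just behind the strip. Once the catch lets go, a spring raises it within about a second to rest ajar by itself, at 0.15 to 0.33 (front edge 30 to 60 mm up).
- label_roll: Spare roll of labels standing on its end, white, 90 mm across, 102 mm high. Origin under its centre. To be left alone.
- tape_roll: Brown packing-tape roll lying flat, 104 mm across, 50 mm high. Origin under its centre. To be left alone.
- carton: Small cardboard carton, 130 x 85 x 55 mm high. Origin under its centre. To be left alone.
- bent_tube: Bent steel exhaust tube, 41 mm thick, lying flat, some 180 x 180 mm, 41 mm high. Origin on the bench, near the bend. To be left alone.
- clamp: Steel pipe clamp, a ring 64 mm across and 20 mm high with a bolt at one side, lying flat. Origin under the ring's centre. To be left alone.
- marker: White marker pen with a black cap, 130 mm long, 20 mm high, lying. Origin under its middle. To be left alone.
- scanner: Black and grey hand scanner lying on its side, 170 mm long, 45 mm high. Origin under its middle. To be left alone.

How it is judged:
By the outcome, as a careful person would: the job done as asked, in the order asked, and still so for the second after the job is handed in, with the robot touching nothing.
It also fails if it takes over 51 s, if anything falls off the work surface, if the arm or the gripper's body presses on something with over 40 N, if the wrist force passes 120 N, or if a joint passes its speed limit or range.

## Working session

There is one attempt and no reset: what is moved stays moved. The work goes in short steps, Python scripts to look and compute and a shell command to move; the robot and the scene stay as the last step left them, time stands still between calls to the robot, and variables do not carry over. Pictures are saved under pics/ and viewed, and the job is handed in when it is done.

```bash
ls; mkdir -p pics
python3 - <<'E'
from bench import telemetry, viewer, r
import cv2,numpy as np
print(telemetry.sense())
for n in ["side","top","wrist"]:
    im=viewer.snapshot(n); cv2.imwrite(f"pics/{n}0.png",im[:,:,::-1])
    print(n,{k:(np.round(v,4).tolist()) for k,v in viewer.camera_model(n).items()})
E
```

```text
pics
{'time': 0.0, 'joint_pos': array([-7.85211862e+01,  7.51410970e+00,  8.53321038e+01, -1.64413797e-03,
        8.72601695e+01, -4.89349534e+00]), 'qd': array([-0.07617593, -0.00692731, -0.01052725,  0.01250847,  0.04551573,
        0.05950322]), 'joint_efforts': array([ 1.62319713e-03, -5.69383693e+01, -5.00551951e+01,  4.84117186e-05,
        1.47415360e-02,  5.82751136e-05]), 'tool_pos': array([ 169.02583557, -575.13555473,  241.22774102]), 'tcp_rot': array([-1.79893865e+02, -7.43874426e-03,  1.63723824e+01]), 'ft_force': array([-0.35682832,  0.23302179, -0.03703851]), 'wrist_torque': array([-0.10017563,  0.01055781,  0.00501067]), 'finger_gap': 85.34726016151829}
side {'fx': 497.6071, 'fy': 497.6071, 'cx': 323.3982, 'cy': 236.9544, 'dist': [0.0022, 0.0, 0.0, 0.0, 0.0], 'cam_to_world': [[0.9516, 0.2958, -0.0834, 672.3372], [0.3073, -0.9102, 0.2779, -233.2086], [0.0063, -0.29, -0.957, 976.8051], [0.0, 0.0, 0.0, 1.0]]}
top {'fx': 439.6054, 'fy': 439.6054, 'cx': 314.3385, 'cy': 245.192, 'dist': [-0.061, 0.0, 0.0, 0.0, 0.0], 'cam_to_world': [[0.1647, -0.9595, 0.2286, 384.6478], [-0.9863, -0.1588, 0.044, 5.8474], [-0.0059, -0.2328, -0.9725, 912.0366], [0.0, 0.0, 0.0, 1.0]]}
wrist {'fx': 380.1892, 'fy': 380.1892, 'cx': 320.8599, 'cy': 239.9421, 'dist': [-0.0137, 0.0, 0.0, 0.0, 0.0], 'mount': [[-0.0002, -0.9508, -0.3098, 79.4703], [1.0, -0.0003, 0.0002, -0.745], [-0.0003, -0.3098, 0.9508, -132.0966], [0.0, 0.0, 0.0, 1.0]]}
```

View pics/side0.png

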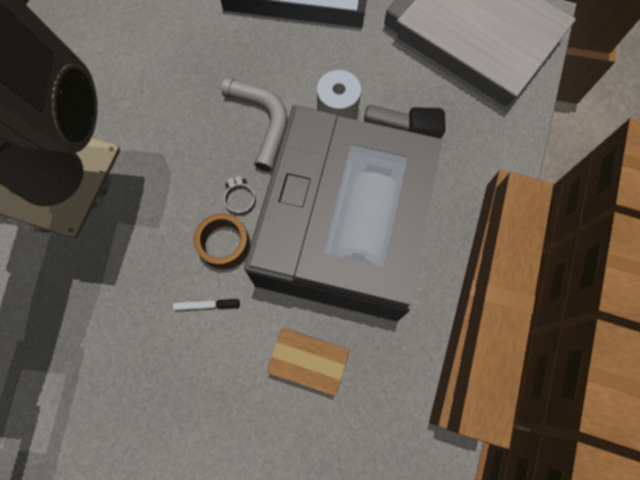

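View pics/top0.png

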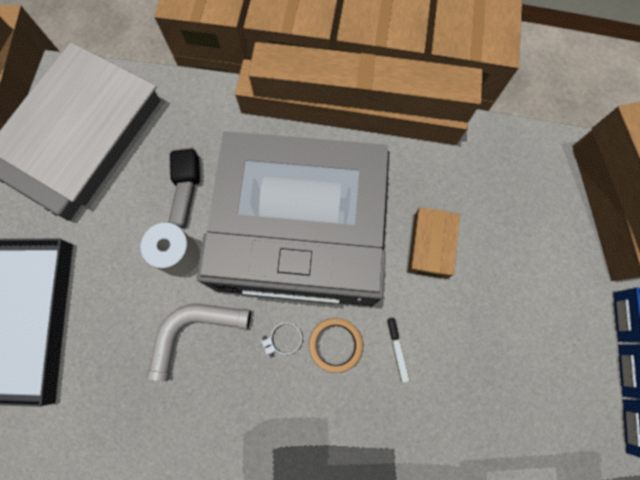

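View pics/wrist0.png

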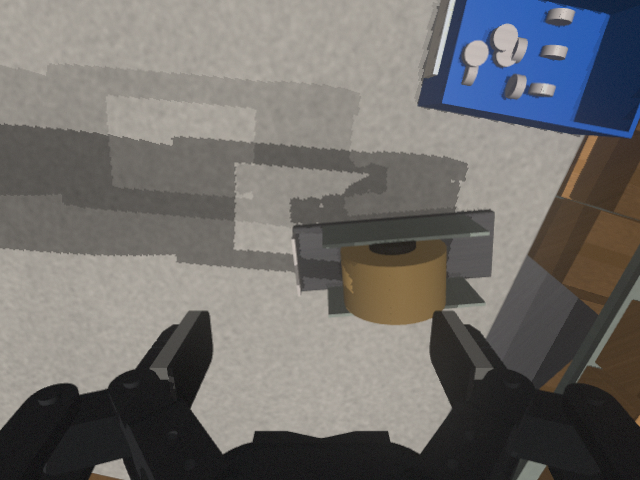

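Both views show the printer with the button's slit faintly drawn: around (295,190) in the side view and (295,261) in the top view. I'll zoom in for corners.

```bash
cat > h.py <<'E'
import numpy as np,cv2
from bench import viewer
def ray(n,px):
    c=viewer.camera_model(n);K=np.array([[c['fx'],0,c['cx']],[0,c['fy'],c['cy']],[0,0,1]])
    u=cv2.undistortPoints(np.array([[px]],float),K,np.array(c['dist'],float))[0,0]
    T=np.array(c['cam_to_world']); return T[:3,3],T[:3,:3]@np.array([u[0],u[1],1])
def onz(n,px,z):
    o,d=ray(n,px); return o+d*(z-o[2])/d[2]
E
python3 - <<'E'
import cv2
a=cv2.imread("pics/side0.png")[95:295,240:350];b=cv2.imread("pics/top0.png")[220:310,195:395]
for n,i,s in(("s",a,3),("t",b,4)):
    i=cv2.resize(i,None,fx=s,fy=s,interpolation=cv2.INTER_CUBIC); i=cv2.convertScaleAbs(i,alpha=1.8,beta=-20); cv2.imwrite(f"pics/z{n}.png",i)
E
```

```text
(no output)
```

View pics/zs.png

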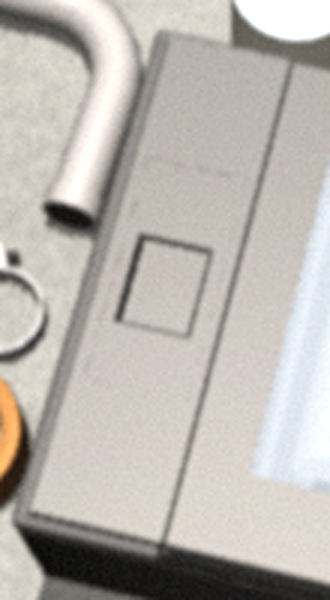

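View pics/zt.png

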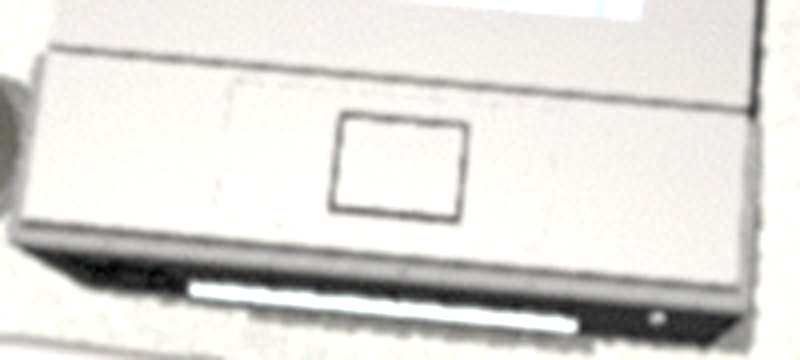

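The slit rectangle is clear in both zooms: (140,236),(211,248),(190,337),(118,320) in the side zoom and (341,114),(469,124),(460,219),(332,208) in the top zoom. The cover gap line runs (290,63)-(163,545) and (50,47)-(750,108).

Run:
```python
from h import *
S=lambda p:((p[0]+.5)/3-.5+240,(p[1]+.5)/3-.5+95)
T=lambda p:((p[0]+.5)/4-.5+195,(p[1]+.5)/4-.5+220)
s={'b0':(140,236),'b1':(211,248),'b2':(190,337),'b3':(118,320),'gl':(290,63),'gr':(163,545)}
t={'b0':(332,208),'b1':(341,114),'b2':(469,124),'b3':(460,219),'gl':(50,47),'gr':(750,108)}
P={}
for k in s:
    a=onz('side',S(s[k]),165);b=onz('top',T(t[k]),165)
    # triangulate
    o1,d1=ray('side',S(s[k]));o2,d2=ray('top',T(t[k]))
    l=np.linalg.lstsq(np.c_[d1,-d2],o2-o1,rcond=None)[0]
    m=(o1+d1*l[0]+o2+d2*l[1])/2
    print(k,a[:2].round(1),b[:2].round(1),'tri',m.round(1));P[k]=(a[:2],b[:2])
for i in(0,1):
    B=np.array([P[f'b{j}'][i] for j in range(4)]);c=B.mean(0)
    gl,gr=P['gl'][i],P['gr'][i]
    yv=(gl-gr);L=np.linalg.norm(yv);yv/=L;xv=np.array([yv[1],-yv[0]])
    print('ctr',c,'sides',[np.linalg.norm(B[j]-B[j-1]).round(1) for j in range(4)],'yaw gap',np.degrees(np.arctan2(xv[1],xv[0])),'L',L,'btn in x',(c-gl)@xv,'mid->btn y',(c-(gl+gr)/2)@yv, 'edge yaw',[np.degrees(np.arctan2(*(v[::-1]))).round(1) for v in (B[1]-B[0],B[2]-B[3],B[0]-B[3],B[1]-B[2])])
    mid=(gl+gr)/2
    print('strip mid',mid-37*xv,'ends',mid-37*xv+100*yv,mid-37*xv-100*yv)
```

```text
b0 [502.9  94.3] [503.7  94.4] tri [503.3  94.  166.3]
b1 [545.2 100. ] [545.3  98.1] tri [545.2  98.4 167.4]
b2 [551.3  43.3] [550.   42.2] tri [550.7  42.9 164.2]
b3 [508.2  40.3] [508.   39.1] tri [508.1  39.4 166.3]
gl [552.6 231.9] [554.1 231. ] tri [553.2 229.8 168.8]
gr [576.1 -77.8] [577.1 -77.6] tri [576.5 -77.8 166.3]
ctr [526.89889647  69.46636451] sides [np.float64(54.3), np.float64(42.7), np.float64(57.1), np.float64(43.2)] yaw gap 4.349814036018529 L 310.54185902604564 btn in x -37.92708510499095 mid->btn y -4.704318566593346 edge yaw [np.float64(7.7), np.float64(4.0), np.float64(95.5), np.float64(96.1)]
strip mid [527.46650897  74.227448  ] ends [519.88194197 173.93940488] [535.05107597 -25.48450887]
ctr [526.74677009  68.46122157] sides [np.float64(55.4), np.float64(41.7), np.float64(56.1), np.float64(42.1)] yaw gap 4.260063595313806 L 309.457857351886 btn in x -39.3444394857217 mid->btn y -5.296032943531737 edge yaw [np.float64(5.2), np.float64(4.3), np.float64(94.5), np.float64(94.8)]
strip mid [528.6913236   73.91677591] ends [521.2629587  173.64049122] [536.11968849 -25.8069394 ]
```

Both views agree to about 1 mm and the sizes match the spec: slit rectangle about 55 x 42 mm, strip 310 mm long. Printer yaw is about 4.4°, the strip middle is near (528,74), and the button appears to be near (527,69). I'll approach the right-hand plain end, printer y = -100, at world (535.5,-25.7), with the fingers shut.

```bash
python3 -m inch '[[[1,-0.8,0],[0,0,0.01],0],[[3,-2.5,0],[0,0,0.02],0],[[6,-5,0],[0,0,0.03],0],[[9,-7.5,0],[0,0,0.05],0],[[12,-10,0],[0,0,0.06],0],[[15,-12.6,0],[0,0,0.07],0],[[18,-15.1,0],[0,0,0.08],0],[[21,-17.6,0],[0,0,0.1],0],[[24,-20.1,0],[0,0,0.11],0],[[27,-22.6,0],[0,0,0.12],0],[[30,-25.1,0],[0,0,0.13],0],[[33,-27.6,0],[0,0,0.15],0],[[36,-30.1,0],[0,0,0.16],0],[[39,-32.6,0],[0,0,0.17],0],[[42,-35.1,0],[0,0,0.18],0],[[45,-37.7,0],[0,0,0.19],0],[[48,-40.2,0],[0,0,0.2],0],[[50,-41.8,0],[0,0,0.209],0],[[50.6,-42.4,0],[0,0,0.209],0],[[50.6,-42.4,0],[0,0,0.209],0]]' 30
python3 - <<'E'
from bench import telemetry,viewer
import cv2
s=telemetry.sense();print({k:s[k].round(2) for k in('tool_pos','tcp_rot','ft_force')},s['time'],s['finger_gap'])
for n in('side','wrist'): cv2.imwrite(f'pics/{n}1.png',viewer.snapshot(n)[:,:,::-1])
E
```

```text
time: 2.15
tool_pos: [534.9, -24.9, 242.0]
tcp_rot: [-180.0, 0.0, 4.5]
ft_force: [-0.2, 0.1, -0.7]
finger_gap: 0.3
{'tool_pos': array([534.87, -24.95, 242.02]), 'tcp_rot': array([-1.7999e+02,  4.0000e-02,  4.5200e+00]), 'ft_force': array([-0.18,  0.13, -0.72])} 2.15 0.26934151061761974
```

View pics/side1.png

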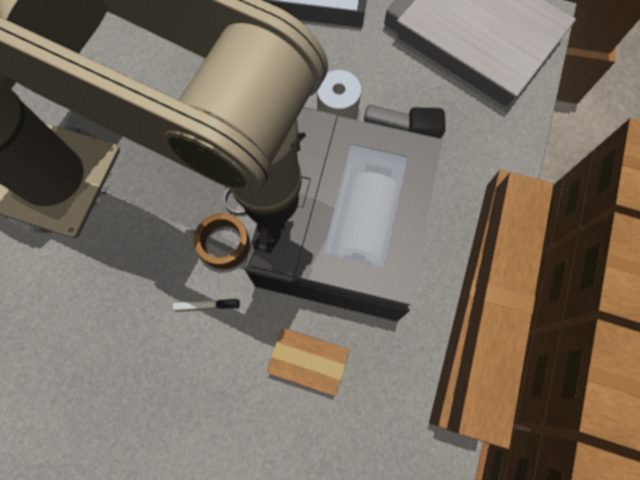

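View pics/wrist1.png

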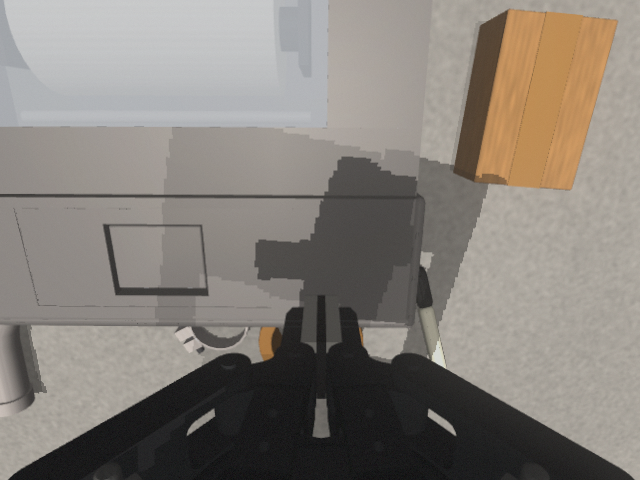

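The wrist view shows the fingertips shut over the plain right-hand end, and the slit at (105,225)-(208,294). I'll check that position from this view.

Run:
```python
from h import *
from bench import telemetry
from scipy.spatial.transform import Rotation as R
s=telemetry.sense();c=viewer.camera_model('wrist');K=np.array([[c['fx'],0,c['cx']],[0,c['fy'],c['cy']],[0,0,1]])
T=np.eye(4);T[:3,:3]=R.from_euler('xyz',s['tcp_rot'],degrees=True).as_matrix();T[:3,3]=s['tool_pos'];M=T@np.array(c['mount'])
P=[]
for p in[(105,225),(203,225),(208,294),(117,294),(422,196),(0,195),(415,325)]:
    u=cv2.undistortPoints(np.array([[p]],float),K,np.array(c['dist'],float))[0,0];d=M[:3,:3]@[u[0],u[1],1];q=M[:3,3]+d*(165-M[2,3])/d[2];P.append(q[:2]);print(p,q.round(1))
print(np.mean(P[:4],0)); cc=P[4]
```

```text
(105, 225) [545.  99. 165.]
(203, 225) [549.3  42.8 165. ]
(208, 294) [505.8  40.6 165. ]
(117, 294) [501.5  96.1 165. ]
(422, 196) [575.5 -79.5 165. ]
(0, 195) [558.2 156.8 165. ]
(415, 325) [494.2 -88.1 165. ]
[525.40461359  69.63121075]
```

```bash
python3 -m inch '[[[0,0,2],[0,0,0],0],[[0,0,4],[0,0,0],0],[[0,0,5.5],[0,0,0],0],[[0,0,6.2],[0,0,0],0],[[0,0,6.2],[0,0,0],0],[[0,0,6.2],[0,0,0],0]]'
```

```text
time: 2.85
tool_pos: [535.4, -26.6, 181.0]
tcp_rot: [180.0, -0.0, 4.4]
ft_force: [-0.4, -0.9, 0.2]
finger_gap: 0.2
```

The wrist view agrees: button centre about (526,69.5). Next I'll lower gently to feel the strip.

```bash
python3 -m inch '[[[0,0,0.1],[0,0,0],0],[[0,0,0.2],[0,0,0],0],[[0,0,0.3],[0,0,0],0],[[0,0,0.4],[0,0,0],0],[[0,0,0.4],[0,0,0],0]]'
python3 -m inch '[[[0,0,0.05],[0,0,0],0],[[0,0,0.1],[0,0,0],0],[[0,0,0.1],[0,0,0],0]]'
```

```text
time: 3.35
tool_pos: [535.0, -26.1, 176.2]
tcp_rot: [-180.0, 0.0, 4.4]
ft_force: [1.0, 0.2, 0.3]
finger_gap: -0.0
time: 3.65
tool_pos: [535.1, -26.2, 176.1]
tcp_rot: [180.0, -0.0, 4.4]
ft_force: [-3.7, 1.2, 5.6]
finger_gap: 0.2
```

Contact at TCP z = 176.1 with 5.6 N, which puts the tips at 165 as expected. Now I'll slide along the strip toward +y.

```bash
python3 -m inch '[[[0,-0.5,0],[0,0,0],0],[[0,-1,0],[0,0,0],0],[[0,-1.5,0],[0,0,0],0],[[0,-2,0],[0,0,0],0],[[0,-2.5,0],[0,0,0],0],[[0,-3,0],[0,0,0],0],[[0,-3.5,0],[0,0,0],0],[[0,-4,0],[0,0,0],0]]'
python3 -m inch '[[[0,-0.5,0],[0,0,0],0],[[0,-1,0],[0,0,0],0],[[0,-1.5,0],[0,0,0],0],[[0,-2,0],[0,0,0],0]]'
python3 -m inch '[[[0,-0.3,0],[0,0,0],0],[[0,-0.6,0],[0,0,0],0],[[0,-0.9,0],[0,0,0],0],[[0,-0.9,0],[0,0,0],0]]'
```

```text
time: 4.45
tool_pos: [532.4, 13.9, 175.8]
tcp_rot: [180.0, -0.1, 4.4]
ft_force: [1.0, -3.8, 4.7]
finger_gap: -0.4
time: 4.85
tool_pos: [530.9, 33.7, 175.8]
tcp_rot: [180.0, -0.1, 4.4]
ft_force: [-0.2, -5.2, 7.2]
finger_gap: 0.3
time: 5.25
tool_pos: [530.1, 43.0, 175.8]
tcp_rot: [180.0, -0.1, 4.4]
ft_force: [1.0, -1.7, 5.4]
finger_gap: 0.2
```

Solid so far, at 175.8. I'll continue in 3 mm rows, with a little more push down so the drop shows clearly.

```bash
for i in 1 ; do python3 -m inch '[[[0,-0.3,0],[0,0,0],0],[[0,-0.6,0],[0,0,0],0],[[0,-0.6,0],[0,0,0],0]]'
python3 -m inch '[[[0,-0.3,0],[0,0,0],0],[[0,-0.6,0],[0,0,0],0],[[0,-0.6,0],[0,0,0],0]]'
python3 -m inch '[[[0,-0.3,0],[0,0,0],0],[[0,-0.6,0],[0,0,0],0],[[0,-0.6,0],[0,0,0],0]]'; done
```

```text
time: 5.55
tool_pos: [528.9, 49.5, 174.8]
tcp_rot: [-179.9, 0.1, 4.4]
ft_force: [-0.3, -0.3, -0.1]
finger_gap: -0.0
time: 5.85
tool_pos: [528.6, 55.1, 174.9]
tcp_rot: [-180.0, 0.0, 4.4]
ft_force: [1.1, 0.3, 0.6]
finger_gap: 0.1
time: 6.15
tool_pos: [528.4, 60.9, 175.3]
tcp_rot: [-180.0, -0.0, 4.4]
ft_force: [-0.8, -1.2, -0.9]
finger_gap: 0.4
```

The contact force went to zero and the tips dropped once past y≈46, so they're in the button's opening, which agrees with the slit. I'll centre on it and then press gradually.

```bash
python3 -m inch '[[[-0.1,-0.4,0],[0,0,0],0],[[-0.2,-0.8,0],[0,0,0],0],[[-0.2,-0.8,0.05],[0,0,0],0],[[-0.2,-0.8,0.1],[0,0,0],0],[[-0.2,-0.8,0.15],[0,0,0],0],[[-0.2,-0.8,0.2],[0,0,0],0],[[-0.2,-0.8,0.2],[0,0,0],0]]'
python3 -m inch '[[[0,0,0.05],[0,0,0],0],[[0,0,0.1],[0,0,0],0],[[0,0,0.15],[0,0,0],0],[[0,0,0.15],[0,0,0],0]]'
```

```text
time: 6.85
tool_pos: [525.9, 68.3, 173.5]
tcp_rot: [-180.0, -0.0, 4.4]
ft_force: [-1.6, -0.1, 1.5]
finger_gap: -0.2
time: 7.25
tool_pos: [525.6, 68.3, 172.0]
tcp_rot: [180.0, 0.0, 4.4]
ft_force: [-4.5, -0.6, 6.2]
finger_gap: 0.1
```

The button face is met at about 173.3 and is moving in, now about 1.3 mm. I'll press on to about 5.5 mm.

```bash
python3 -m inch '[[[0,0,0.05],[0,0,0],0],[[0,0,0.1],[0,0,0],0],[[0,0,0.15],[0,0,0],0],[[0,0,0.2],[0,0,0],0],[[0,0,0.2],[0,0,0],0]]'
python3 -m inch '[[[0,0,0.05],[0,0,0],0],[[0,0,0.1],[0,0,0],0],[[0,0,0.15],[0,0,0],0],[[0,0,0.15],[0,0,0],0]]'
python3 - <<'E'
from bench import viewer
import cv2
for n in('top','wrist'): cv2.imwrite(f'pics/{n}2.png',viewer.snapshot(n)[:,:,::-1])
E
```

```text
time: 7.75
tool_pos: [525.4, 68.3, 170.2]
tcp_rot: [180.0, 0.1, 4.4]
ft_force: [-6.7, -0.4, 8.2]
finger_gap: -0.1
time: 8.15
tool_pos: [525.5, 68.3, 168.7]
tcp_rot: [180.0, 0.0, 4.4]
ft_force: [-5.2, 0.8, 6.2]
finger_gap: 0.1
```

View pics/wrist2.png

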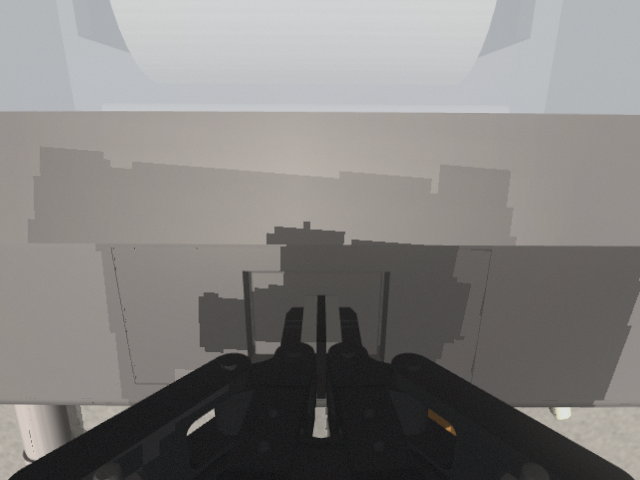

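The tips are in the button, which spans (245,270)-(388,350), and travel is about 4.6 mm. The cover may just be letting go. I'll press 1 mm more and look.

```bash
python3 -m inch '[[[0,0,0.05],[0,0,0],0],[[0,0,0.1],[0,0,0],0]]'
python3 - <<'E'
from bench import viewer
import cv2
for n in('top','wrist'): cv2.imwrite(f'pics/{n}3.png',viewer.snapshot(n)[:,:,::-1])
E
```

```text
time: 8.45
tool_pos: [525.4, 68.3, 167.7]
tcp_rot: [180.0, 0.1, 4.4]
ft_force: [-8.7, -0.6, 11.5]
finger_gap: 0.5
```

View pics/wrist3.png

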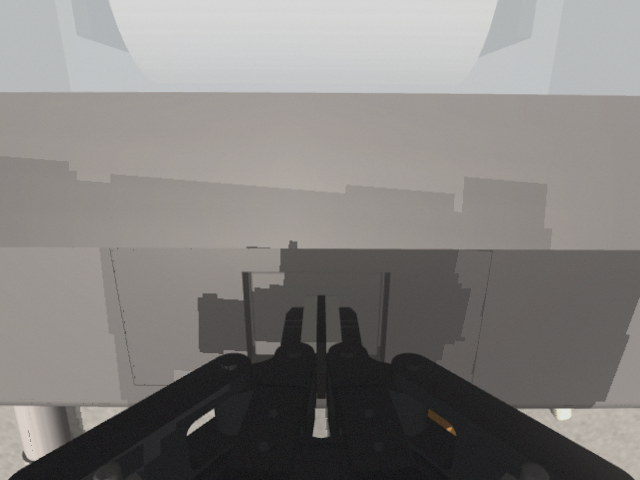

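The cover is rising: its front edge has grown and moved in view. I'll withdraw straight up out of the opening, then up and forward, away from the cover.

```bash
python3 -m inch '[[[0,0,-0.5],[0,0,0],0],[[0,0,-1.5],[0,0,0],0],[[-0.3,0,-3],[0,0,0],0],[[-1.5,0,-5],[0,0,0],0],[[-3,0,-7],[0,0,0],0],[[-4.5,0,-9],[0,0,0],0],[[-6,0,-11],[0,0,0],0],[[-7.5,0,-13],[0,0,0],0],[[-9,0,-14.5],[0,0,0],0],[[-10,0,-15],[0,0,0],0],[[-10,0,-15],[0,0,0],0],[[-10,0,-15],[0,0,0],0],[[-10,0,-15],[0,0,0],0],[[-10,0,-15],[0,0,0],0],[[-10,0,-15],[0,0,0],0],[[-10,0,-15],[0,0,0],0]]'
python3 - <<'E'
from bench import viewer
import cv2
for n in('side','wrist','top'): cv2.imwrite(f'pics/{n}4.png',viewer.snapshot(n)[:,:,::-1])
E
```

```text
time: 10.15
tool_pos: [426.2, 60.7, 316.9]
tcp_rot: [-180.0, 0.1, 4.4]
ft_force: [0.4, 0.1, 0.4]
finger_gap: 0.1
```

View pics/wrist4.png

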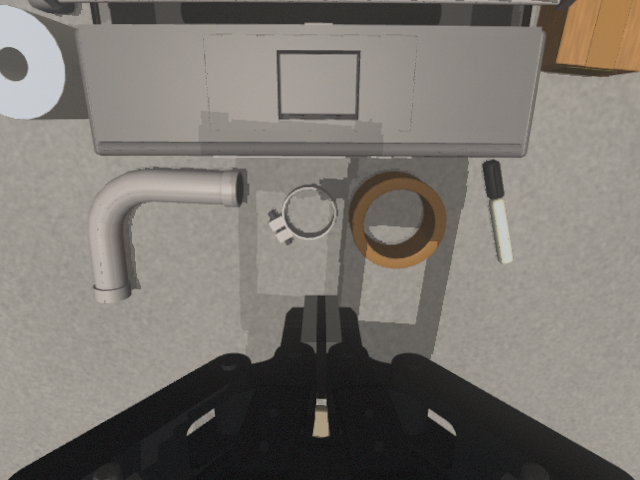

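View pics/side4.png

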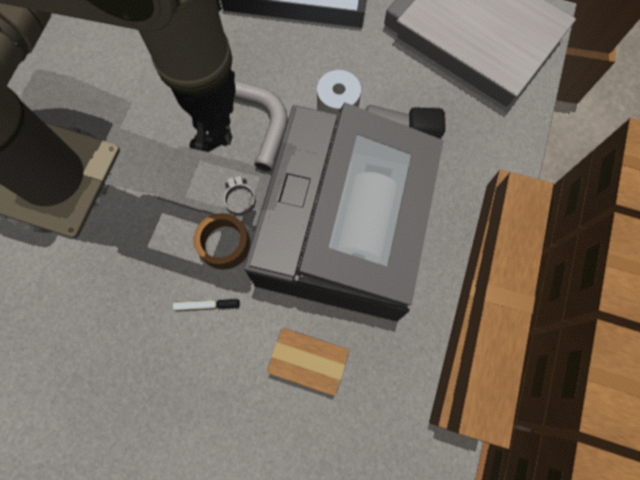

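View pics/top4.png

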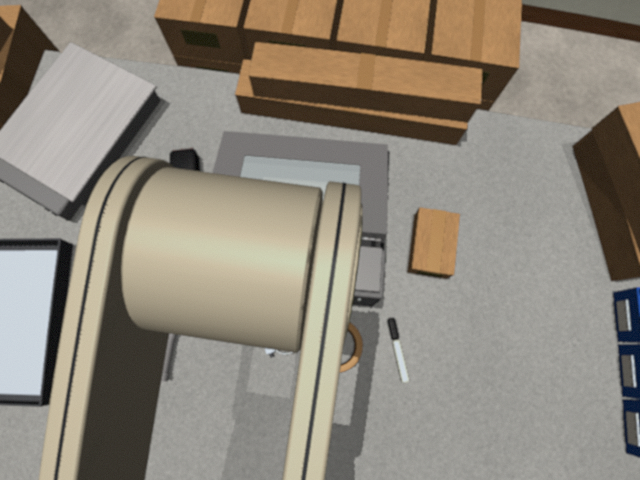

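The cover is ajar, with the dark gap visible at the top of the wrist view and the front corners at (345,106) and (302,268) in the side view. The other items are in place. I'll check that it has settled and how high it stands.

```bash
python3 -m inch '[[[0,0,0],[0,0,0],0],[[0,0,0],[0,0,0],0],[[0,0,0],[0,0,0],0],[[0,0,0],[0,0,0],0],[[0,0,0],[0,0,0],0]]'
python3 - <<'E'
from h import *
im=viewer.snapshot('side')[:,:,::-1];a=cv2.imread('pics/side4.png')
d=cv2.absdiff(im,a)[95:320,240:450].max(2);print('px changed on printer >25:',(d>25).sum())
b=cv2.imread('pics/side0.png')
for nm,(x0,x1,y0,y1) in dict(carton=(262,355,325,400),marker=(170,242,295,313),scanner=(395,450,100,140),roll=(315,362,70,100)).items():
    print(nm,cv2.absdiff(im,b)[y0:y1,x0:x1].mean().round(2))
for p in[(345,106),(302,268)]:
    for z in(195,210,225):print(p,onz('side',p,z).round(0))
E
```

```text
time: 10.8
tool_pos: [426.1, 60.7, 317.3]
tcp_rot: [180.0, -0.0, 4.4]
ft_force: [0.4, 0.3, -0.9]
finger_gap: 0.1
px changed on printer >25: 2
carton 10.68
marker 10.24
scanner 10.04
roll 12.76
(345, 106) [566. 238. 195.]
(345, 106) [568. 229. 210.]
(345, 106) [570. 220. 225.]
(302, 268) [588. -67. 195.]
(302, 268) [589. -70. 210.]
(302, 268) [591. -73. 225.]
```

```bash
python3 - <<'E'
import cv2
a=cv2.imread('pics/side0.png').astype(float);b=cv2.imread('pics/side4.png').astype(float)
d=(cv2.GaussianBlur(b,(5,5),1)-cv2.GaussianBlur(a,(5,5),1))
for nm,(x0,x1,y0,y1) in dict(bg=(370,430,380,460),shelf=(480,520,200,400),carton=(262,355,325,400),marker=(170,242,295,313),scanner=(395,450,100,140),roll=(315,362,70,100)).items():
    p=d[y0:y1,x0:x1];print(nm,p.mean().round(1),p.std().round(1))
E
python3 -c "
from bench import r
print(r.hand_in())"
```

```text
bg 11.3 0.6
shelf 8.7 3.2
carton 10.7 1.9
marker 10.2 3.2
scanner 8.6 11.2
roll 12.8 1.9
the job is handed in; nothing more can be done
None
```

The release button is pressed, the cover has sprung ajar, and the job was handed in at about 11 s of the 51 s allowed.

I put the closed fingertips on the plain right-hand end of the strip, about 100 mm from its middle. I slid along the strip until they dropped into the button's opening, with the force going from about 5 N to 0. The button was about 5 mm to the robot's right of the strip's middle, where the slit had shown it in three views. I pressed it in about 5.6 mm (about 11.5 N downward) until the cover let go. Then I lifted straight out and drew back to about 100 mm in front of the button.

**Cover:** It stands ajar with the front edge about 45 mm up (about 0.22 rad), estimated from a single view. It did not move between two pictures 0.65 s apart.

**Robot:** It was touching nothing, with residual forces under 1 N.

**Other items:** The carton, marker and label roll differ from the first picture only by a uniform brightness shift of about +10, which the bare bench shows too. The clamp, tape roll and bent tube I checked only by eye, and they look unmoved.

**Check that disagreed:** The scanner patch varied more than the others (std 11), probably because the raised cover and its shadow reach into it. By eye it is at the same pixels and nothing came near it.

**Unexplained:** While pressing I also felt a sideways force of 5 to 9 N toward the robot, possibly friction on the button or its opening. The wrist force stayed far below its 120 N limit.

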